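# Load the flanged bushes into the gauging nests

### The arm

A 7-joint arm with a two-finger parallel gripper is mounted at the origin on the work surface. World frame = base frame: x ahead of the robot, y to its left, z up, the work surface at z = 0. Lengths are in m, angles in rad, forces in N, time in s.
With the tool pointing down it reaches from about 0.425 to 0.95 m from the base axis. Payload 16.7 kg.
Tool frame: the origin (TCP) lies between the finger pads; the fingertips stand 11 mm ahead of it and the grasp point (between the pads) lies 8 mm behind it; z points along the fingers, y is the line along which they close (so a half turn about z gives the same grasp; the last joint's range is limited). The gripper opens to 94 mm and grips with 3 to 60 N. Pads are 16 mm wide; open, the fingers measure 119 mm over their backs; the gripper's body (75 mm by 177 mm) begins 78 mm behind the grasp point.
Start: joints at [0.963, 0.426, 0.074, 1.606, -0.034, 1.111, -0.067], TCP at [0.299, -0.605, 0.216] pointing down, gripper open.
Joint ranges: [-2.85, 2.85], [-0.5, 2.14], [-1.23, 1.37], [0.21, 2.46], [-1.02, 4.16], [0.16, 2.05], [-2.73, 2.73]. Speed limits (rad/s): [1.89, 1.89, 2.39, 2.39, 3.01, 3.01, 3.01].

### API

Orientations are given as [roll, pitch, yaw] about the fixed x, y, z axes, in that order (R = Rz(yaw) Ry(pitch) Rx(roll)).
In Python, from cell import arm gives the robot as it stands.
- The arm moves only by the shell command python3 -m inch 'ROWS' [OPENING] [FORCE]. ROWS is JSON, a list that holds one entry, the list of rows, each a list of 6 numbers: the shift along the tool's x, y, z as a fraction of full scale, then the turn, a rotation vector about the tool's x, y, z as a fraction of full scale. A call has 1 to 5 rows; each row shifts and turns the commanded pose from where the row before left it, along the tool's axes as they then stand; what a row does not reach is not made up. Full scale, the value 1, is 50 mm for a shift and 0.08 rad for a turn. A row lasts 1/8 s, in which the tool goes at most 62.5 mm and 10.7 degrees, less where a joint would pass 70% of its speed; a pose out of reach is approached as far as the arm can. A call with a number of a shift or a turn outside -1 to 1 is refused whole. A call with a gripper value outside its range is refused whole. OPENING is the opening, from 0 (shut) to 1 (fully open), set as the call begins (- or left out, the last holds). The fingers move at their own pace and stop on an object; FORCE is the grip in N (left out, the last holds). Time passes only in rows, so rows that do not move let the fingers close. It gives the time, the measured TCP pose, the force, the opening and the grip force at its end, in the units of the state.
- arm.state(): the state, without advancing time (a new reading comes with each control period).
- arm.capture(name): name is "scene" or "top" or "wrist"; returns a dict with "pixels" (420x560x3 uint8, red, green, blue), "fx", "fy", "cx", "cy" (pixels), "D" ([k1, k2, p1, p2, k3] as OpenCV has them; the pictures are not rectified), "cam_to_world" (4x4, takes a point from camera to world coordinates); the wrist camera has in their place "T_tool_cam" (4x4, takes a point from camera to tool coordinates, whose origin is the TCP and whose axes are the flange's). Camera axes: x right, y down, z forward; pixel columns grow to the right and rows downward; lengths in m; the calibration is good to about 2 mm. A picture is of the moment at which its call begins: read the wrist's pose just before it. There is no depth.
- arm.close_job(): hands the job in; it is judged then, once.
Trained networks look in the newest picture that a camera, given by its name, has taken for a name from the list of things; names that differ only in an ending like _2 or _b are one class to them, and where a whole thing is asked for, a point or a joint stands for the part that bears it (a point fixed in the world has none). Each returns a list of dicts, best first, with "score" (0 to 1); they miss things now and then, are a little off and sometimes report something else, mostly with a low value. They report only what shows in the picture. A call takes as long as a camera call. They do not tell look-alikes from the thing itself.
- arm.spot_in(camera, thing): "uv" ([column, row] in pixels, amid what is visible of it).
- arm.landmark_of(camera, thing): "uv" ([column, row] in pixels: a listed point, or the origin of a listed thing).
The state is a dict: "t": time; "q": joint angles; "qd": joint speeds; "effort": joint torques, N m; "tcp_pos": TCP position; "ee_rot": TCP orientation; "force": force on the tool from outside, world axes, zero at the start; "moment": the same for the moment, N m; "gripper_width": opening from 0.0 (shut) to 1.0 (fully open); "grasp_force": force on a finger pad.
Only numpy, scipy, OpenCV 4.12 (cv2) and the standard library are available. Lean on these libraries where they do the work, as an engineer would, in place of code of your own. Each camera call takes 0.05 s, during which the arm holds its last target. There are 200 camera calls.

### The job

Load the gauging cell: take the four flanged bronze bushes from among the parts on the plate and put each one, flange down and fully home, into the white nest whose pocket is made for its size: the smallest bush in the smallest pocket, the next in the next, and so on. Set them down gently, do not drop them, and leave the two plain sleeves standing where they are.

Things in the scene. Friction and masses are not known exactly. Their poses are not given: they have to be found in the camera images.
- bush_s: The smallest flanged bush, a loose bronze turning standing upright, flange down: round flange 36 mm across and 8 mm thick, then a straight round hub 20 mm across up to 50 mm total height, with a blind bore in its top (grip the hub outside). Origin: centre of its underside; z up its axis.
- bush_m: The second smallest flanged bush, a loose bronze turning standing upright, flange down: round flange 48 mm across and 8 mm thick, then a straight round hub 26 mm across up to 56 mm total height, with a blind bore in its top (grip the hub outside). Origin: centre of its underside; z up its axis.
- bush_l: The second largest flanged bush, a loose bronze turning standing upright, flange down: round flange 60 mm across and 8 mm thick, then a straight round hub 32 mm across up to 62 mm total height, with a blind bore in its top (grip the hub outside). Origin: centre of its underside; z up its axis.
- bush_xl: The largest flanged bush, a loose bronze turning standing upright, flange down: round flange 72 mm across and 8 mm thick, then a straight round hub 38 mm across up to 68 mm total height, with a blind bore in its top (grip the hub outside). Origin: centre of its underside; z up its axis.
- nest_s: The nest with the smallest pocket, for the 36 mm flange: a fixed steel plate 100 x 100 x 10 mm with a round white plastic insert, rim 21 mm above the table. Its pocket is 44 mm across at its flat dark floor, straight for 4 mm, then a 45 degree lead-in opens to 54 mm at the rim; 9 mm deep. Origin: centre of the plate's underside, on the table; pocket floor 12 mm above it; z up.
- nest_m: The nest with the second smallest pocket, for the 48 mm flange: a fixed steel plate 100 x 100 x 10 mm with a round white plastic insert, rim 21 mm above the table. Its pocket is 56 mm across at its flat dark floor, straight for 4 mm, then a 45 degree lead-in opens to 66 mm at the rim; 9 mm deep. Origin: centre of the plate's underside, on the table; pocket floor 12 mm above it; z up.
- nest_l: The nest with the second largest pocket, for the 60 mm flange: a fixed steel plate 100 x 100 x 10 mm with a round white plastic insert, rim 21 mm above the table. Its pocket is 68 mm across at its flat dark floor, straight for 4 mm, then a 45 degree lead-in opens to 78 mm at the rim; 9 mm deep. Origin: centre of the plate's underside, on the table; pocket floor 12 mm above it; z up.
- nest_xl: The nest with the largest pocket, for the 72 mm flange: a fixed steel plate 100 x 100 x 10 mm with a round white plastic insert, rim 21 mm above the table. Its pocket is 80 mm across at its flat dark floor, straight for 4 mm, then a 45 degree lead-in opens to 90 mm at the rim; 9 mm deep. Origin: centre of the plate's underside, on the table; pocket floor 12 mm above it; z up.
- sleeve_a: A plain bronze sleeve without a flange, loose and standing upright, 28 mm across and 54 mm tall, with a blind bore in its top; not wanted here. Origin: centre of its underside; z up.
- sleeve_b: A plain bronze sleeve without a flange, loose and standing upright, 34 mm across and 64 mm tall, with a blind bore in its top; not wanted here. Origin: centre of its underside; z up.
Mind the look-alikes: they are no part of the job. Leave any green look-alike of the bush_xl alone.

How it is judged:
By the outcome, as a careful person would: the job done as asked, in the order asked, and still so for the second after the job is handed in, with the robot touching nothing.
It also fails if it takes over 115 s, if anything falls off the work surface, if the arm or the gripper's body presses on something with over 40 N, if the wrist force passes 120 N, or if a joint passes its speed limit or range.

## Working session

There is one attempt and no reset: what is moved stays moved. The work goes in short steps, Python scripts to look and compute and a shell command to move; the robot and the scene stay as the last step left them, time stands still between calls to the robot, and variables do not carry over. Pictures are saved under pics/ and viewed, at most 14 in all, crops included, and the job is handed in when it is done.

```bash
ls; mkdir -p pics; python3 - <<'E'
from cell import arm
import cv2
s=arm.state();print(s)
for n in("top","scene"):
    c=arm.capture(n);cv2.imwrite(f"pics/{n}0.png",c["pixels"][:,:,::-1])
    print(n,c["fx"],c["fy"],c["cx"],c["cy"],c["D"],c["cam_to_world"])
    for t in["bush_s","bush_m","bush_l","bush_xl","nest_s","nest_m","nest_l","nest_xl","sleeve_a"]:
        print(t,[(d["uv"],d["score"]) for d in arm.landmark_of(n,t)])
E
```

```text
pics
{'t': 0.0, 'q': array([ 0.96251065,  0.42671924,  0.07388055,  1.60659681, -0.034076  ,
        1.11080403, -0.06711084]), 'qd': array([-1.45134157e-04, -1.03827221e-03,  3.67380894e-04, -6.51151210e-05,
       -8.34693753e-04, -2.03128554e-04, -1.29923296e-04]), 'effort': array([ 1.86529760e-04, -9.35823154e+01,  3.66672747e+00, -4.54185677e+01,
       -4.89959365e-02,  2.00576044e-02,  1.84059772e-04]), 'tcp_pos': array([ 0.29869361, -0.60484701,  0.21578952]), 'ee_rot': array([-3.14033126e+00,  1.26344336e-04,  4.58727226e-01]), 'force': array([-0.43603834, -0.28931413,  0.15841735]), 'moment': array([-0.02596995,  0.03306738, -0.05914562]), 'grasp_force': 0.0, 'gripper_width': 0.9998544805322528}
top 388.0415875923978 388.0415875923978 276.50006639796385 210.27338577434492 [-0.06375787  0.          0.          0.          0.        ] [[-0.01992872 -0.99795671  0.06070622  0.43067278]
 [-0.99949589  0.0213868   0.02346434 -0.00938383]
 [-0.02471471 -0.060208   -0.99787984  0.93980274]
 [ 0.          0.          0.          1.        ]]
bush_s [([397.7, 254.2], 0.97), ([350.1,
[... 900 characters left out ...]
    0.          1.        ]]
bush_s [([179.3, 188.5], 0.78), ([285.4, 211.7], 0.59), ([232.5, 203.2], 0.58)]
bush_m [([179.3, 188.5], 0.78), ([285.4, 211.7], 0.59), ([232.5, 203.2], 0.58)]
bush_l [([179.3, 188.5], 0.78), ([285.4, 211.7], 0.59), ([232.5, 203.2], 0.58)]
bush_xl [([185.9, 235.3], 0.75), ([303.5, 253.8], 0.74), ([407.6, 215.6], 0.74)]
nest_s [([352.1, 237.3], 0.95), ([447.9, 195.7], 0.83), ([231.9, 263.8], 0.8)]
nest_m [([352.1, 237.3], 0.95), ([447.9, 195.7], 0.83), ([231.9, 263.8], 0.8)]
nest_l [([352.1, 237.3], 0.95), ([447.9, 195.7], 0.83), ([231.9, 263.8], 0.8)]
nest_xl [([118.7, 244.7], 0.65), ([232.1, 204.3], 0.38)]
sleeve_a [([343.6, 188.0], 0.76), ([380.5, 151.3], 0.6)]
```

View pics/top0.png

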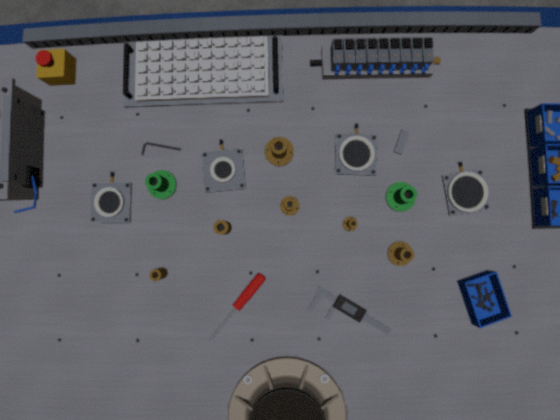

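View pics/scene0.png

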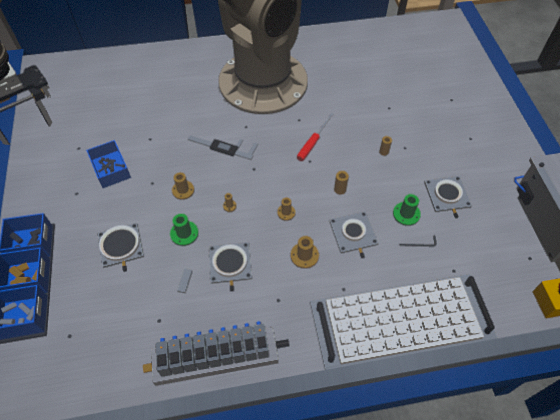

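Top view shows four bronze flanged bushes at (350,223) s, (290,206) m, (400,253) l and (279,151) xl. The sleeves are at (222,228) and (157,274), and the green look-alikes at (161,184) and (401,196). The nests are at (223,170), (109,202), (356,153) and (467,192). Next I measure sizes and positions in both views.

```bash
cat > h.py <<'E'
from cell import arm
import cv2,numpy as np
from scipy.optimize import least_squares
a=np.linspace(0,2*np.pi,73)
DIM={'s':(.036,.020,.050),'m':(.048,.026,.056),'l':(.060,.032,.062),'xl':(.072,.038,.068)}
POC={'s':.044,'m':.056,'l':.068,'xl':.080}
def proj(c,P):
    T=np.linalg.inv(c["cam_to_world"]);K=np.array([[c["fx"],0,c["cx"]],[0,c["fy"],c["cy"]],[0,0,1.]])
    return cv2.projectPoints(np.float64(P).reshape(-1,1,3),cv2.Rodrigues(T[:3,:3])[0],T[:3,3],K,np.float64(c["D"]))[0][:,0]
def ray(c,uv,z):
    K=np.array([[c["fx"],0,c["cx"]],[0,c["fy"],c["cy"]],[0,0,1.]])
    n=cv2.undistortPoints(np.float64([[uv]]),K,np.float64(c["D"]))[0,0]
    M=c["cam_to_world"];d=M[:3,:3]@[n[0],n[1],1];return M[:3,3]+d*(z-M[2,3])/d[2]
def circ(x,y,z,d): return np.c_[x+d/2*np.cos(a),y+d/2*np.sin(a),0*a+z]
def blob(mask,uv,r=30):
    n,L,st,ce=cv2.connectedComponentsWithStats(mask.astype(np.uint8))
    i=min(range(1,n),key=lambda i:np.hypot(*(ce[i]-uv))+1000*(st[i,4]<25));return ce[i],st[i,4],L==i
def bushmask(c,x,y,z,D,S=8):
    F,H,h=D;m=np.zeros((420*S//1,560*S),np.uint8) 
    for A in([(0,F),(.008,F)],[(.008,H),(h,H)]):
        p=np.vstack([circ(x,y,z+q,d) for q,d in A]);p=cv2.convexHull(np.float32((proj(c,p)+.5)*S))
        cv2.fillConvexPoly(m,np.int32(p),1)
    M=cv2.moments(m,True);return np.array([M['m10'],M['m01']])/M['m00']/S-.5+.5/S,M['m00']/S/S
def bronze(c):
    h=cv2.cvtColor(c["pixels"],cv2.COLOR_RGB2HSV);return (h[...,0]>8)&(h[...,0]<28)&(h[...,1]>90)&(h[...,2]>35)
def locbush(c,uv,D,z=0.):
    ce,ar,_=blob(bronze(c),uv);x0=ray(c,ce,z+.02)[:2]
    for _ in range(5): 
        m,am=bushmask(c,*x0,z,D);x0=x0+(ray(c,ce,.02+z)-ray(c,m,.02+z))[:2]
    return x0,ar,am
E
python3 - <<'E'
from h import *
B={'top':dict(s=(350,223),m=(290,206),l=(400,253),xl=(279,151)),'scene':dict(s=(229,202),m=(286,209),l=(181,185),xl=(304,250))}
N={'top':dict(s=(223,170),m=(109,202),l=(356,153),xl=(467,192)),'scene':dict(s=(354,231),m=(449,191),l=(230,261),xl=(120,244))}
for n in B:
    c=arm.capture(n)
    for k in B[n]:
        x,ar,am=locbush(c,B[n][k],DIM[k]);print(n,'bush',k,x.round(4),np.hypot(*x).round(3),'area',ar,am)
    im=c["pixels"].astype(int)
    for k in N[n]:
        g=im.mean(2);u,v=N[n][k];yy,xx=np.mgrid[:420,:560];near=np.hypot(xx-u,yy-v)<32
        ce,aw,mk=blob((g>170)&near,N[n][k]);hull=cv2.convexHull(np.argwhere(mk)[:,::-1].astype(np.float32))
        fl=np.zeros((420,560),np.uint8);cv2.fillConvexPoly(fl,np.int32(hull),1)
        dark=(fl>0)&(g<110);d=np.argwhere(dark).mean(0)[::-1];p=ray(c,d,.012)
        e=cv2.fitEllipse(hull);q=ray(c,e[0],.020)
        ex=proj(c,circ(*p[:2],.012,POC[k]));ea=cv2.contourArea(np.float32(ex))
        print(n,'nest',k,'floor',p.round(4),'rim',q.round(4),'dark area',dark.sum(),ea.round(),'white',e[1])
for n in('top','scene'):
  M=[]
E
```

```text
top bush s [ 0.452  -0.1627] 0.48 area 147 186.546875
top bush m [ 0.4984 -0.0185] 0.499 area 259 317.625
top bush l [ 0.3783 -0.2804] 0.471 area 458 532.828125
top bush xl [0.6317 0.0043] 0.632 area 604 698.625Traceback (most recent call last):
  File "<stdin>", line 11, in <module>
  File "h.py", line 17, in blob
    i=min(range(1,n),key=lambda i:np.hypot(*(ce[i]-uv))+1000*(st[i,4]<25));return ce[i],st[i,4],L==i
ValueError: min() iterable argument is empty
```

```bash
python3 - <<'E'
import cv2
i=cv2.imread('pics/top0.png');cv2.imwrite('pics/crop0.png',cv2.resize(i[130:300,80:500],None,fx=1.9,fy=1.9,interpolation=cv2.INTER_CUBIC))
E
```

```text
(no output)
```

View pics/crop0.png

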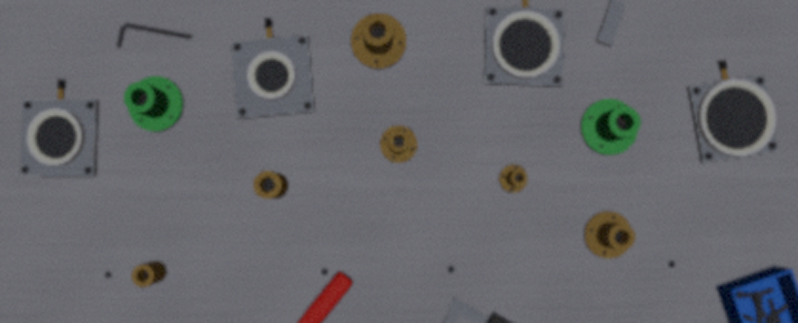

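The crop confirms bronze flanged bushes at s (350,223), m (290,206), l (400,253) and xl (279,151). The flangeless parts at (222,228) and (157,274) are sleeves, and the two green ones are look-alikes. The nest pockets grow in the order (223,170) < (109,202) < (356,153) < (467,192). The shadow inside each part breaks up its mask, so I'll use hulls instead.

```bash
python3 - <<'E'
s=open('h.py').read()
s=s.replace("""    F,H,h=D;m=np""","""    F,H,h=D;P=np.vstack([circ(x,y,z+q,d) for q,d in((0,F),(.008,F),(h,H))]);return hc(proj(c,P))
    m=np""")
s=s.replace("def bushmask","""def hc(p):
    M=cv2.moments(cv2.convexHull(np.float32(p)));return np.array([M['m10'],M['m01']])/M['m00'],M['m00']
def bushmask""")
s=s.replace("ce,ar,_=blob(bronze(c),uv)","_,_,mk=blob(bronze(c),uv);q=np.argwhere(mk)[:,::-1];ce,ar=hc(np.vstack([q+[i,j] for i in(-.5,.5) for j in(-.5,.5)]))")
open('h.py','w').write(s)
E
cat > loc.py <<'E'
from h import *
B={'top':dict(s=(350,223),m=(290,206),l=(400,253),xl=(279,151)),'scene':dict(s=(229,202),m=(286,209),l=(181,185),xl=(304,250))}
N={'top':dict(s=(223,170),m=(109,202),l=(356,153),xl=(467,192)),'scene':dict(s=(354,231),m=(449,191),l=(230,261),xl=(120,244))}
for n in B:
    c=arm.capture(n)
    for k in B[n]:
        x,ar,am=locbush(c,B[n][k],DIM[k]);print(n,'bush',k,x.round(4),np.hypot(*x).round(3),'area',ar,am)
    im=c["pixels"];g=im.max(2).astype(int)
    for k in N[n]:
        u,v=N[n][k];yy,xx=np.mgrid[:420,:560];near=np.hypot(xx-u,yy-v)<30
        pk=np.sort(g[near])[-60:].mean();th=(pk+np.median(g[near]))/2 if k!='xl' else pk*.75
        _,aw,mk=blob((g>max(th,pk*.75))&near,N[n][k]);q=np.argwhere(mk)[:,::-1].astype(np.float32);hull=cv2.convexHull(q)
        fl=np.zeros((420,560),np.uint8);cv2.fillConvexPoly(fl,np.int32(hull),1)
        dark=(fl>0)&(g<pk*.6);p=ray(c,np.argwhere(dark).mean(0)[::-1],.012)
        r=ray(c,hc(q)[0],.018)
        ea=cv2.contourArea(np.float32(proj(c,circ(*p[:2],.012,POC[k]))))
        print(n,'nest',k,'floor',p[:2].round(4),'rim',r[:2].round(4),'dark',dark.sum(),ea.round(),'pk',pk.round(),'outer dia',2*np.sqrt(hc(q)[1]/np.pi))
E
python3 loc.py
```

```text
top bush s [ 0.4522 -0.1626] 0.481 area 163.5 183.8314369188156
top bush m [ 0.4985 -0.0186] 0.499 area 293.0 313.82435093680397
top bush l [ 0.378  -0.2809] 0.471 area 498.5 529.2003528554924
top bush xl [0.632  0.0043] 0.632 area 659.5 692.7624620096758Traceback (most recent call last):
  File "loc.py", line 17, in <module>
    print(n,'nest',k,'floor',p[:2].round(4),'rim',r[:2].round(4),'dark',dark.sum(),ea.round(),'pk',pk.round(),'outer dia',2*np.sqrt(hc(q)[1]/np.pi))
                                                                                   ^^^^^^^^
AttributeError: 'float' object has no attribute 'round'
```

```bash
sed -i 's/ea.round()/round(ea)/' loc.py; python3 loc.py
```

```text
top bush s [ 0.452  -0.1624] 0.48 area 160.0 183.82875753939152
top bush m [ 0.4986 -0.0181] 0.499 area 289.5 313.8135900273919
top bush l [ 0.3779 -0.2808] 0.471 area 497.0 529.1794627010822
top bush xl [0.6323 0.0043] 0.632 area 666.0 692.7369361293968
top nest s floor [0.5897 0.1412] rim [0.5896 0.1416] dark 224 254 pk 143.0 outer dia 24.306031118985995
top nest m floor [0.517  0.4234] rim [0.5168 0.4241] dark 356 392 pk 143.0 outer dia 28.265841829340843
top nest l floor [ 0.621  -0.1826] rim [ 0.6215 -0.1832] dark 567 613 pk 143.0 outer dia 34.18821291127805
top nest xl floor [ 0.523  -0.4465] rim [ 0.5218 -0.4523] dark 887 841 pk 143.0 outer dia 55.89179924647016
scene bush s [ 0.4528 -0.162 ] 0.481 area 188.0 204.7682426830288
scene bush m [ 0.4997 -0.0177] 0.5 area 298.5 326.7363066619728
scene bush l [ 0.3795 -0.2796] 0.471 area 451.0 478.4896846511401
scene bush xl [0.6329 0.005 ] 0.633 area 692.0 716.0145070839208
scene nest s floor [0.5884 0.142 ] rim [0.5881 0.1421] dark 180 198 pk 195.0 outer dia 20.790979424682902
scene nest m floor [0.5151 0.4238] rim [0.5136 0.4247] dark 242 277 pk 194.0 outer dia 22.22649192646566
scene nest l floor [ 0.6206 -0.1814] rim [ 0.6206 -0.1813] dark 502 534 pk 196.0 outer dia 31.513915099419602
scene nest xl floor [ 0.5323 -0.4432] rim [ 0.5295 -0.4389] dark 922 715 pk 195.0 outer dia 57.61367453239352
```

```bash
python3 -m inch '[[[0,0,0,0,0,0.957],[0,0,0,0,0,0.957],[0,0,0,0,0,0.957],[0,0,0,0,0,0.957],[0,0,0,0,0,0.957]]]'
python3 -m inch '[[[0,0,0,0,0,0.957],[0.3,-0.9,0,0,0,0],[0.3,-0.9,0,0,0,0],[0.3,-0.9,0,0,0,0],[0.3,-0.9,0,0,0,0]]]'
python3 -m inch '[[[0.3,-0.9,0,0,0,0],[0.3,-0.9,0,0,0,0],[0.3,-0.9,0,0,0,0],[0.3,-0.9,0,0,0,0],[0,0,0,0,0,0]]]'
```

```text
t: 1.82
tcp_pos: [0.2989, -0.6052, 0.2165]
ee_rot: [3.142, -0.0, 0.073]
force: [0.9, -0.7, -0.2]
gripper_width: 0.999
grasp_force: 0.0
t: 2.45
tcp_pos: [0.3594, -0.4238, 0.2166]
ee_rot: [3.141, -0.0, -0.001]
force: [0.4, 0.1, -0.4]
gripper_width: 1.002
grasp_force: 0.0
t: 3.08
tcp_pos: [0.4204, -0.2422, 0.2168]
ee_rot: [-3.141, -0.001, 0.004]
force: [0.1, 0.6, 1.4]
gripper_width: 0.999
grasp_force: 0.0
```

```bash
python3 -m inch '[[[0.32,-0.8,0,0,0,0],[0.32,-0.8,0,0,0,0],[0,0,0.6,0,0,0],[0,0,0.7,0,0,0],[0,0,0,0,0,0]]]' 0.6
cat >> h.py <<'E'
def wrist():
    from scipy.spatial.transform import Rotation as R
    s=arm.state();c=arm.capture("wrist");T=np.eye(4);T[:3,:3]=R.from_euler('xyz',s["ee_rot"]).as_matrix();T[:3,3]=s["tcp_pos"]
    c["cam_to_world"]=T@c["T_tool_cam"];return c
E
python3 - <<'E'
from h import *
c=wrist();cv2.imwrite('pics/w1.png',c["pixels"][:,:,::-1]);print(c["T_tool_cam"],c["fx"])
uv=proj(c,[[.4523,-.1622,.03]])[0];print(uv)
print(locbush(c,uv,DIM['s']))
c=arm.capture('top');g=c["pixels"].max(2)
print(g[192,440:496]);print(g[168:220,467])
E
```

```text
t: 3.7
tcp_pos: [0.4497, -0.1655, 0.1499]
ee_rot: [-3.141, 0.004, -0.001]
force: [-0.4, 0.0, -0.3]
gripper_width: 0.602
grasp_force: 0.0
[[-2.89785564e-04 -9.70357172e-01 -2.41675145e-01  6.97470053e-02]
 [ 9.99999928e-01 -2.22109924e-04 -3.07270263e-04 -6.12498706e-05]
 [ 2.44483456e-04 -2.41675216e-01  9.70357166e-01 -1.68189102e-01]
 [ 0.00000000e+00  0.00000000e+00  0.00000000e+00  1.00000000e+00]] 323.04784140860534
[276.4993444  199.76803148]
(array([ 0.45287289, -0.16097918]), 1117.5, 1143.8154038011562)
[121 119 119 119 122 119 119 117 119 120 119 119 116 119 117 118 120 118
 119 117 118 116 118 114 117 117 116 116 114 116 115 114 112 114 108  83
  55  38  43  56  80  98 106 110 108 106 106 108 111 107 108 105 109 108
 107 107]
[113  87  52  37  35  44  55  74  80  87  88  95  98  97 103 107 105 110
 111 111 111 111 112 114 116 116 116 119 120 120 123 123 120 123 123 124
 123 124 126 126 126 127 130 128 127 123 111 108 105 105 105 105]
```

View pics/w1.png

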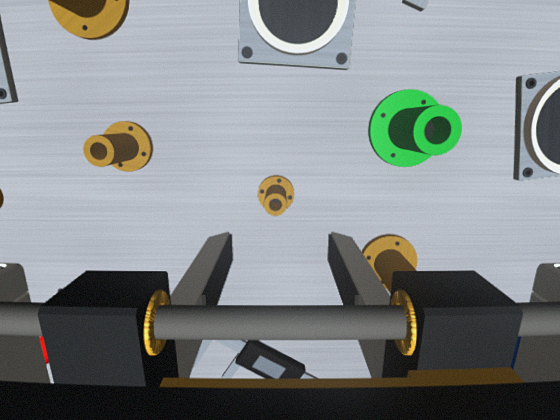

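Wrist view shows bush_s at (276,195), centred between the fingers and agreeing with the top and scene fits to within 1.5 mm. Next I descend and grip it.

```bash
python3 -m inch '[[[0.06,-0.08,0.8,0,0,0],[0,0,0.8,0,0,0],[0,0,0.6,0,0,0],[0,0,0.28,0,0,0],[0,0,0,0,0,0]]]' 0.6 25
python3 -m inch '[[[0,0,0,0,0,0],[0,0,0,0,0,0],[0,0,0,0,0,0],[0,0,0,0,0,0]]]' 0
python3 -m inch '[[[0,0,-0.3,0,0,0],[0,0,-0.7,0,0,0],[0,0,-0.7,0,0,0],[0,0,-0.7,0,0,0],[0,0,0,0,0,0]]]'
python3 - <<'E'
from h import *
im=cv2.imread('pics/top0.png')[:,:,::-1];c=arm.capture('top');c["pixels"]=im;g=im.max(2).astype(int)
yy,xx=np.mgrid[:420,:560];near=np.hypot(xx-467,yy-192)<26
print(np.percentile(g[near],[5,50,95]),g[192,440:496])
for t in(125,135,150):
  _,_,mk=blob((g>t)&near,(467,192));q=np.argwhere(mk)[:,::-1].astype(np.float32);print(t,ray(c,hc(q)[0],.018),2*np.sqrt(hc(q)[1]/np.pi))
d=near&(g<90)&(np.hypot(xx-467,yy-192)<18);_,_,d=blob(d,(467,192));print(ray(c,np.argwhere(d).mean(0)[::-1],.012),d.sum())
im=cv2.imread('pics/scene0.png')[:,:,::-1];c=arm.capture('scene');g=im.max(2).astype(int)
near=np.hypot(xx-120,yy-244)<27
for t in(150,165):
  _,_,mk=blob((g>t)&near,(120,244));q=np.argwhere(mk)[:,::-1].astype(np.float32);print(t,ray(c,hc(q)[0],.018),2*np.sqrt(hc(q)[1]/np.pi))
d=near&(g<110)&(np.hypot(xx-120,yy-244)<18);_,_,d=blob(d,(120,244));print(ray(c,np.argwhere(d).mean(0)[::-1],.012),d.sum())
E
```

```text
t: 4.42
tcp_pos: [0.4545, -0.1615, 0.0279]
ee_rot: [3.142, -0.0, -0.001]
force: [-0.5, -0.2, -0.2]
gripper_width: 0.6
grasp_force: 0.0
t: 4.92
tcp_pos: [0.4543, -0.1613, 0.0278]
ee_rot: [3.142, -0.0, -0.001]
force: [-0.5, 0.3, 1.8]
gripper_width: 0.209
grasp_force: 3.2
t: 5.55
tcp_pos: [0.4556, -0.1616, 0.1507]
ee_rot: [3.14, -0.005, -0.001]
force: [-0.4, 0.2, -2.1]
gripper_width: 0.205
grasp_force: 25.0
[ 42.  99. 140.] [112 116 113 110  84  73  89  78  94 124 131 105  66  45  44  47  40  47
  44  47  41  42  48  46  40  40  45  45  49  46  46  45  42  43  41  39
  47  46  47  43  42  47  48  89 133 141 142 137 127 114 109 111 110 110
 113 111]
125 [ 0.52236383 -0.4487934   0.018     ] 39.04746284741631
135 [ 0.52308454 -0.45398877  0.018     ] 35.269746741453275Traceback (most recent call last):
  File "<stdin>", line 6, in <module>
  File "h.py", line 17, in blob
    i=min(range(1,n),key=lambda i:np.hypot(*(ce[i]-uv))+1000*(st[i,4]<25));return ce[i],st[i,4],L==i
ValueError: min() iterable argument is empty
```

```bash
python3 -m inch '[[[0.38,-0.86,0,0,0,0],[0.38,-0.86,0,0,0,0],[0.38,-0.86,0,0,0,0],[0.38,-0.86,0,0,0,0]]]'
python3 -m inch '[[[0.38,-0.86,0,0,0,0],[0.38,-0.86,0,0,0,0],[0.38,-0.86,0,0,0,0],[0,0,0,0,0,0],[0,0,0,0,0,0]]]'
python3 - <<'E'
from h import *
c=wrist();cv2.imwrite('pics/w2.png',c["pixels"][:,:,::-1]);print(arm.state()['tcp_pos'])
cir=proj(c,circ(.589,.1415,.021,.054));i=np.ascontiguousarray(c["pixels"][:,:,::-1]);cv2.polylines(i,[np.int32(cir.round())],1,(0,0,255),1);cv2.imwrite('pics/w2.png',i)
E
```

```text
t: 6.1
tcp_pos: [0.5301, 0.012, 0.1467]
ee_rot: [3.142, 0.002, -0.001]
force: [1.0, -0.4, -1.3]
gripper_width: 0.209
grasp_force: 25.0
t: 6.72
tcp_pos: [0.5866, 0.139, 0.1465]
ee_rot: [3.141, 0.002, -0.001]
force: [0.4, -1.2, -1.4]
gripper_width: 0.208
grasp_force: 25.0
[0.58673824 0.13843236 0.14674276]
```

View pics/w2.png

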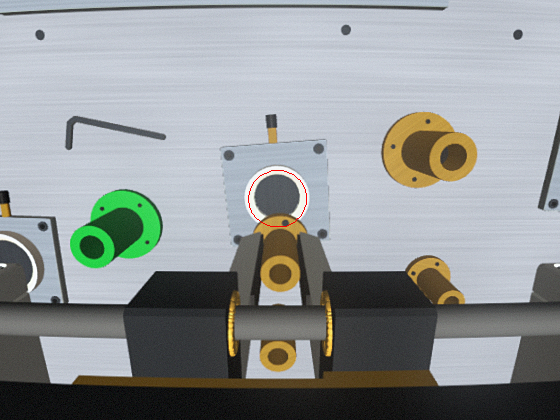

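The nest_s rim is at (277,195), within about 1.5 mm of where my projection put it. The bush is held upright in front of it.

```bash
python3 -m inch '[[[0.09,-0.06,0,0,0,0],[0,0,0.7,0,0,0],[0,0,0.7,0,0,0],[0,0,0.4,0,0,0],[0,0,0,0,0,0]]]'
python3 -m inch '[[[0,0,0.15,0,0,0],[0,0,0.1,0,0,0],[0,0,0,0,0,0],[0,0,0,0,0,0]]]'
```

```text
t: 7.4
tcp_pos: [0.5913, 0.1422, 0.0566]
ee_rot: [3.141, 0.002, -0.001]
force: [0.4, 0.2, -1.1]
gripper_width: 0.204
grasp_force: 25.0
t: 7.9
tcp_pos: [0.592, 0.1427, 0.0454]
ee_rot: [-3.141, -0.0, -0.001]
force: [-0.1, -0.8, -0.9]
gripper_width: 0.203
grasp_force: 25.0
```

```bash
python3 -m inch '[[[0,0,0.06,0,0,0],[0,0,0.04,0,0,0],[0,0,0,0,0,0],[0,0,0,0,0,0]]]'
python3 -m inch '[[[0,0,0.02,0,0,0],[0,0,0.0,0,0,0],[0,0,0,0,0,0]]]'
```

```text
t: 8.4
tcp_pos: [0.5918, 0.1427, 0.0399]
ee_rot: [-3.142, 0.0, -0.001]
force: [-0.8, -0.0, -1.3]
gripper_width: 0.204
grasp_force: 25.0
t: 8.78
tcp_pos: [0.592, 0.1427, 0.0398]
ee_rot: [3.142, -0.0, -0.001]
force: [-4.8, -0.9, 12.1]
gripper_width: 0.207
grasp_force: 25.0
```

```bash
python3 -m inch '[[[0,0,0,0,0,0],[0,0,0,0,0,0],[0,0,0,0,0,0]]]' 0.5
python3 -m inch '[[[0,0,-0.3,0,0,0],[0,0,-0.7,0,0,0],[0,0,-0.7,0,0,0],[0,0,-0.7,0,0,0],[0,0,0,0,0,0]]]'
python3 -m inch '[[[-0.47,0.8,0,0,0,0],[-0.47,0.8,0,0,0,0],[-0.47,0.8,0,0,0,0],[-0.47,0.8,0,0,0,0],[0,0,0,0,0,0]]]' 0.7
python3 - <<'E'
from h import *
c=wrist();s=arm.state();print(s['tcp_pos'],locbush(c,proj(c,[[.4991,-.018,.03]])[0],DIM['m']))
t=arm.capture('top');cv2.imwrite('pics/t1.png',cv2.resize(t["pixels"][120:260,90:300,::-1],None,fx=3.5,fy=3.5,interpolation=2))
E
```

```text
t: 9.15
tcp_pos: [0.5918, 0.1427, 0.0389]
ee_rot: [-3.142, 0.0, -0.001]
force: [-0.2, -0.0, -0.7]
gripper_width: 0.48
grasp_force: 0.0
t: 9.78
tcp_pos: [0.5934, 0.1432, 0.1628]
ee_rot: [-3.14, -0.005, -0.001]
force: [0.8, -0.0, -0.6]
gripper_width: 0.501
grasp_force: 0.0
t: 10.4
tcp_pos: [0.496, -0.0204, 0.1591]
ee_rot: [3.141, 0.001, -0.005]
force: [0.4, 1.1, -0.1]
gripper_width: 0.7
grasp_force: 0.0
[ 0.49714085 -0.01853281  0.15925077] (array([ 0.50004367, -0.01671168]), 1801.5, 1832.462072153343)
```

View pics/t1.png

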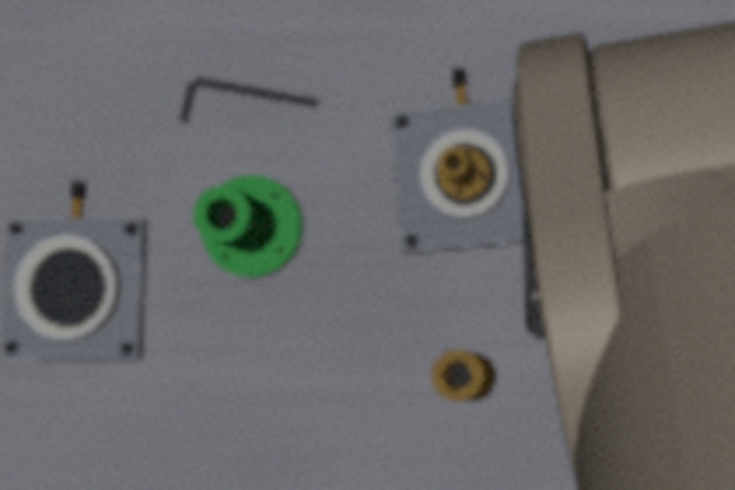

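Bush_s sits in the nest_s pocket at crop (460,170). Bush_m comes next.

```bash
python3 -m inch '[[[0.03,-0.02,0.7,0,0,0],[0,0,0.8,0,0,0],[0,0,0.7,0,0,0],[0,0,0.38,0,0,0],[0,0,0,0,0,0]]]' 0.7
python3 -m inch '[[[0,0,0,0,0,0],[0,0,0,0,0,0],[0,0,0,0,0,0],[0,0,0,0,0,0],[0,0,0,0,0,0]]]' 0 25
python3 -m inch '[[[0,0,-0.3,0,0,0],[0,0,-0.7,0,0,0],[0,0,-0.7,0,0,0],[0,0,-0.7,0,0,0],[0,0,0,0,0,0]]]'
```

```text
t: 11.12
tcp_pos: [0.4987, -0.0151, 0.0287]
ee_rot: [-3.141, 0.003, 0.001]
force: [0.6, -0.7, -0.1]
gripper_width: 0.703
grasp_force: 0.0
t: 11.75
tcp_pos: [0.4995, -0.0164, 0.0303]
ee_rot: [3.142, -0.0, -0.001]
force: [-0.7, -0.9, 6.1]
gripper_width: 0.273
grasp_force: 25.0
t: 12.38
tcp_pos: [0.5006, -0.0162, 0.153]
ee_rot: [-3.141, -0.005, -0.001]
force: [0.1, 0.4, -3.8]
gripper_width: 0.271
grasp_force: 25.0
```

```bash
python3 -m inch '[[[0.03,-0.97,0,0,0,0],[0.03,-0.97,0,0,0,0],[0.03,-0.97,0,0,0,0],[0.03,-0.97,0,0,0,0],[0.03,-0.97,0,0,0,0]]]'
python3 -m inch '[[[0.03,-0.97,0,0,0,0],[0.03,-0.97,0,0,0,0],[0.03,-0.97,0,0,0,0],[0.03,-0.97,0,0,0,0],[0,0,0,0,0,0]]]'
python3 -m inch '[[[0,0,0,0,0,0],[0,0,0,0,0,0]]]'
python3 - <<'E'
from h import *
c=wrist();print(arm.state()['q'])
i=np.ascontiguousarray(c["pixels"][:,:,::-1]);cv2.polylines(i,[np.int32(proj(c,circ(.516,.4238,.021,.066)).round())],1,(0,0,255),1);cv2.imwrite('pics/w3.png',i)
E
```

```text
t: 13.0
tcp_pos: [0.5062, 0.2274, 0.1494]
ee_rot: [3.141, 0.001, -0.001]
force: [0.6, -0.6, -2.7]
gripper_width: 0.271
grasp_force: 25.0
t: 13.62
tcp_pos: [0.5108, 0.4242, 0.1487]
ee_rot: [-3.141, 0.002, 0.004]
force: [-0.6, -0.4, -2.9]
gripper_width: 0.275
grasp_force: 25.0
t: 13.88
tcp_pos: [0.5133, 0.4188, 0.1497]
ee_rot: [3.141, 0.0, -0.002]
force: [0.6, -0.4, -2.9]
gripper_width: 0.272
grasp_force: 25.0
[-0.52415069  0.49010354 -0.34926479  1.6767458   0.19199897  1.00898723
 -2.511194  ]
```

View pics/w3.png

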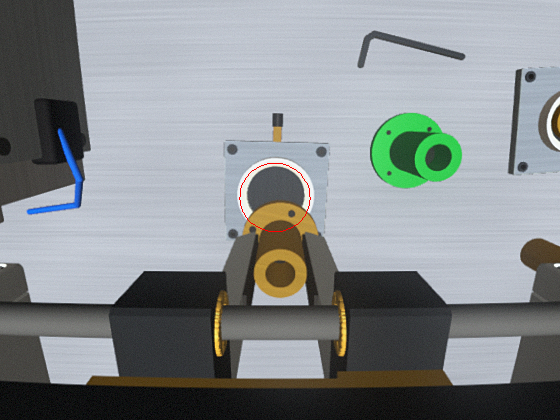

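nest_m is at about (276,193), 2 mm ahead of my projected circle. I'll nudge by that and lower.

```bash
python3 -m inch '[[[0.08,-0.06,0,0,0,0],[0,0,0.7,0,0,0],[0,0,0.7,0,0,0],[0,0,0.4,0,0,0],[0,0,0,0,0,0]]]'
python3 -m inch '[[[0,0,0.1,0,0,0],[0,0,0.06,0,0,0],[0,0,0,0,0,0],[0,0,0,0,0,0]]]'
```

```text
t: 14.55
tcp_pos: [0.5167, 0.4227, 0.059]
ee_rot: [3.14, 0.002, -0.001]
force: [0.5, -0.1, -2.2]
gripper_width: 0.269
grasp_force: 25.0
t: 15.05
tcp_pos: [0.5172, 0.4233, 0.0524]
ee_rot: [-3.141, -0.0, -0.001]
force: [-0.6, -0.1, -3.0]
gripper_width: 0.272
grasp_force: 25.0
```

```bash
python3 -m inch '[[[0,0,0.08,0,0,0],[0,0,0.06,0,0,0],[0,0,0,0,0,0],[0,0,0,0,0,0]]]'
python3 -m inch '[[[0,0,0.03,0,0,0],[0,0,0.02,0,0,0],[0,0,0,0,0,0],[0,0,0,0,0,0]]]'
```

```text
t: 15.55
tcp_pos: [0.5171, 0.4232, 0.045]
ee_rot: [-3.142, 0.0, -0.001]
force: [-0.5, 0.3, -2.8]
gripper_width: 0.271
grasp_force: 25.0
t: 16.05
tcp_pos: [0.5171, 0.4232, 0.0425]
ee_rot: [-3.142, -0.0, -0.001]
force: [-0.4, 0.6, -3.4]
gripper_width: 0.272
grasp_force: 25.0
```

```bash
python3 -m inch '[[[0,0,0.02,0,0,0],[0,0,0,0,0,0],[0,0,0,0,0,0]]]'
```

```text
t: 16.42
tcp_pos: [0.5171, 0.4233, 0.0423]
ee_rot: [-3.141, -0.0, -0.001]
force: [-3.0, -3.3, 8.9]
gripper_width: 0.275
grasp_force: 25.0
```

```bash
python3 -m inch '[[[0,0,0,0,0,0],[0,0,0,0,0,0],[0,0,0,0,0,0]]]' 0.55
python3 -m inch '[[[0,0,-0.3,0,0,0],[0,0,-0.7,0,0,0],[0,0,-0.7,0,0,0],[0,0,-0.7,0,0,0],[0,0,0,0,0,0]]]'
python3 -m inch '[[[0,0.95,0,0,0,0],[0,0.95,0,0,0,0],[0,0.95,0,0,0,0],[0,0.95,0,0,0,0],[0,0.95,0,0,0,0]]]' 0.8
python3 - <<'E'
from h import *
t=arm.capture('top');cv2.imwrite('pics/t2.png',cv2.resize(t["pixels"][140:260,70:250,::-1],None,fx=3,fy=3,interpolation=2))
E
python3 -m inch '[[[0,0.95,0,0,0,0],[0,0.95,0,0,0,0],[0,0.95,0,0,0,0],[0,0.95,0,0,0,0],[0,0.95,0,0,0,0]]]'
python3 -m inch '[[[-0.55,0.91,0,0,0,0],[-0.55,0.91,0,0,0,0],[-0.55,0.91,0,0,0,0],[-0.55,0.91,0,0,0,0],[-0.5,0.9,0,0,0,0]]]'
python3 -m inch '[[[0,0,0,0,0,0],[0,0,0,0,0,0]]]'
python3 - <<'E'
from h import *
c=wrist();print(locbush(c,proj(c,[[.3787,-.2802,.03]])[0],DIM['l']),arm.state()['q'])
E
```

```text
t: 16.8
tcp_pos: [0.5171, 0.4232, 0.0415]
ee_rot: [-3.142, -0.0, -0.001]
force: [-0.5, -0.5, 0.9]
gripper_width: 0.536
grasp_force: 0.0
t: 17.42
tcp_pos: [0.5182, 0.4245, 0.1657]
ee_rot: [-3.138, -0.004, -0.001]
force: [0.1, -0.1, -0.1]
gripper_width: 0.552
grasp_force: 0.0
t: 18.05
tcp_pos: [0.5165, 0.1841, 0.1615]
ee_rot: [3.142, 0.0, -0.001]
force: [0.3, 0.5, -0.0]
gripper_width: 0.799
grasp_force: 0.0
t: 18.73
tcp_pos: [0.5165, -0.0532, 0.1616]
ee_rot: [-3.142, -0.0, -0.0]
force: [0.7, 0.1, 1.0]
gripper_width: 0.794
grasp_force: 0.0
t: 19.35
tcp_pos: [0.3805, -0.2799, 0.1617]
ee_rot: [3.142, -0.0, -0.001]
force: [1.7, -0.7, -0.6]
gripper_width: 0.801
grasp_force: 0.0
t: 19.6
tcp_pos: [0.3818, -0.2782, 0.1615]
ee_rot: [-3.141, 0.0, -0.001]
force: [0.5, 1.0, -0.4]
gripper_width: 0.801
grasp_force: 0.0
(array([ 0.37924059, -0.27863827]), 2733.0, 2772.6525822258554) [ 0.52722547  0.16177166 -0.03829094  2.10182852  0.00752083  0.87824235
 -1.0856014 ]
```

View pics/t2.png

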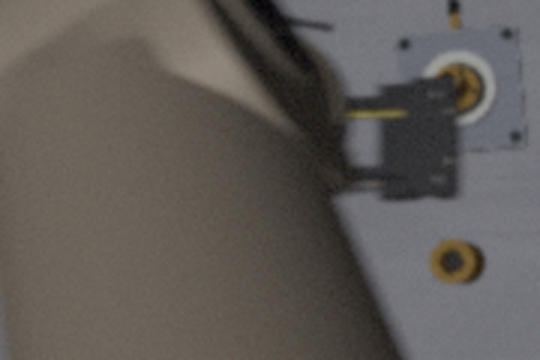

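The arm hides nest_m in this view, so I'll check it later. Next, bush_l.

```bash
python3 -m inch '[[[-0.05,0.02,0.7,0,0,0],[0,0,0.8,0,0,0],[0,0,0.7,0,0,0],[0,0,0.4,0,0,0],[0,0,0,0,0,0]]]' 0.8
python3 -m inch '[[[0,0,0,0,0,0],[0,0,0,0,0,0],[0,0,0,0,0,0],[0,0,0,0,0,0],[0,0,0,0,0,0]]]' 0 30
python3 -m inch '[[[0,0,-0.3,0,0,0],[0,0,-0.7,0,0,0],[0,0,-0.7,0,0,0],[0,0,-0.7,0,0,0],[0,0,0,0,0,0]]]'
python3 - <<'E'
from h import *
t=arm.capture('top');cv2.imwrite('pics/t3.png',cv2.resize(t["pixels"][130:290,80:280,::-1],None,fx=3,fy=3,interpolation=2))
E
```

```text
t: 20.27
tcp_pos: [0.379, -0.2781, 0.0304]
ee_rot: [-3.14, 0.002, 0.001]
force: [0.4, 0.2, 0.7]
gripper_width: 0.801
grasp_force: 0.0
t: 20.9
tcp_pos: [0.3792, -0.2797, 0.0317]
ee_rot: [-3.142, -0.0, -0.001]
force: [-1.5, 1.2, 5.0]
gripper_width: 0.334
grasp_force: 30.0
t: 21.52
tcp_pos: [0.3802, -0.2804, 0.1543]
ee_rot: [3.139, -0.004, -0.001]
force: [-1.1, -0.1, -4.5]
gripper_width: 0.335
grasp_force: 30.0
```

View pics/t3.png

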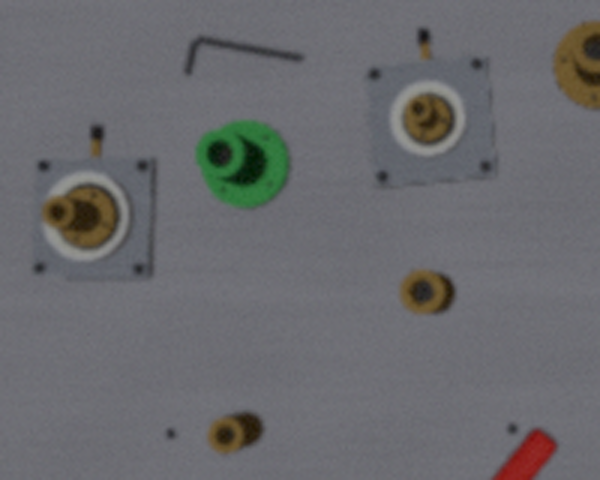

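Bush_s and bush_m are both seated at crop (428,118) and (86,215). Now I carry bush_l to nest_l.

```bash
python3 -m inch '[[[0.95,-0.39,0,0,0,0],[0.95,-0.39,0,0,0,0],[0.95,-0.39,0,0,0,0],[0.95,-0.39,0,0,0,0],[0.9,-0.39,0,0,0,0]]]'
python3 -m inch '[[[0,0,0,0,0,0],[0,0,0,0,0,0]]]'
python3 - <<'E'
from h import *
c=wrist();print(arm.state()['tcp_pos'])
i=np.ascontiguousarray(c["pixels"][:,:,::-1]);cv2.polylines(i,[np.int32(proj(c,circ(.6208,-.182,.021,.078)).round())],1,(0,0,255),1);cv2.imwrite('pics/w4.png',i)
E
```

```text
t: 22.2
tcp_pos: [0.6148, -0.1814, 0.1497]
ee_rot: [-3.141, 0.002, -0.001]
force: [-0.7, 0.2, -3.6]
gripper_width: 0.334
grasp_force: 30.0
t: 22.45
tcp_pos: [0.613, -0.1824, 0.1498]
ee_rot: [-3.141, 0.003, -0.0]
force: [-0.1, -0.4, -3.3]
gripper_width: 0.34
grasp_force: 30.0
[ 0.6128215  -0.18288709  0.15033161]
```

View pics/w4.png

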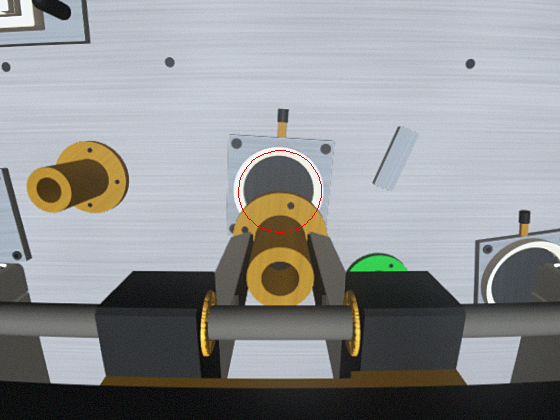

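nest_l's rim is at (278,188), about 1.5 mm ahead of my circle. I'll correct for that and lower.

```bash
python3 -m inch '[[[0.18,-0.02,0,0,0,0],[0,0,0.7,0,0,0],[0,0,0.7,0,0,0],[0,0,0.4,0,0,0],[0,0,0,0,0,0]]]'
python3 -m inch '[[[0,0,0.1,0,0,0],[0,0,0.1,0,0,0],[0,0,0,0,0,0],[0,0,0,0,0,0]]]'
```

```text
t: 23.12
tcp_pos: [0.6225, -0.1814, 0.0605]
ee_rot: [-3.141, 0.002, -0.001]
force: [0.6, 0.9, -3.3]
gripper_width: 0.337
grasp_force: 30.0
t: 23.62
tcp_pos: [0.6233, -0.1814, 0.0518]
ee_rot: [3.142, -0.0, -0.001]
force: [-0.6, 0.6, -3.3]
gripper_width: 0.338
grasp_force: 30.0
```

```bash
python3 -m inch '[[[0,0,0.07,0,0,0],[0,0,0.06,0,0,0],[0,0,0,0,0,0],[0,0,0,0,0,0]]]'
python3 -m inch '[[[0,0,0.02,0,0,0],[0,0,0.01,0,0,0],[0,0,0,0,0,0],[0,0,0,0,0,0]]]'
```

```text
t: 24.12
tcp_pos: [0.6232, -0.1814, 0.045]
ee_rot: [-3.142, 0.0, -0.001]
force: [0.7, -0.6, -4.5]
gripper_width: 0.331
grasp_force: 30.0
t: 24.62
tcp_pos: [0.6232, -0.1814, 0.0438]
ee_rot: [-3.142, -0.0, -0.001]
force: [-2.2, 0.4, 4.1]
gripper_width: 0.338
grasp_force: 30.0
```

```bash
python3 -m inch '[[[0,0,0,0,0,0],[0,0,0,0,0,0],[0,0,0,0,0,0]]]' 0.6
python3 -m inch '[[[0,0,-0.3,0,0,0],[0,0,-0.7,0,0,0],[0,0,-0.7,0,0,0],[0,0,-0.7,0,0,0],[0,0,0,0,0,0]]]'
python3 -m inch '[[[0.05,-0.93,0,0,0,0],[0.05,-0.93,0,0,0,0],[0.04,-0.93,0,0,0,0],[0.04,-0.93,0,0,0,0],[0,0,0,0,0,0]]]' 0.85
python3 - <<'E'
from h import *
c=wrist();print(arm.state()['tcp_pos'],locbush(c,proj(c,[[.6325,.0045,.03]])[0],DIM['xl']))
E
```

```text
t: 25.0
tcp_pos: [0.6232, -0.1814, 0.0434]
ee_rot: [-3.142, -0.0, -0.001]
force: [0.1, -0.4, -0.5]
gripper_width: 0.593
grasp_force: 0.0
t: 25.62
tcp_pos: [0.6248, -0.1818, 0.1676]
ee_rot: [3.14, -0.005, -0.001]
force: [0.5, 0.1, -0.2]
gripper_width: 0.601
grasp_force: 0.0
t: 26.25
tcp_pos: [0.632, 0.0093, 0.1635]
ee_rot: [-3.14, 0.0, 0.005]
force: [0.4, -0.4, -1.0]
gripper_width: 0.852
grasp_force: 0.0
[0.63204252 0.00650179 0.1633996 ] (array([0.6330722 , 0.00494617]), 3863.0, 3899.905516521074)
```

```bash
python3 -m inch '[[[0.02,0.02,0.7,0,0,0],[0,0,0.8,0,0,0],[0,0,0.7,0,0,0],[0,0,0.42,0,0,0],[0,0,0,0,0,0]]]' 0.85
python3 -m inch '[[[0,0,0,0,0,0],[0,0,0,0,0,0],[0,0,0,0,0,0],[0,0,0,0,0,0],[0,0,0,0,0,0]]]' 0 35
python3 -m inch '[[[0,0,-0.3,0,0,0],[0,0,-0.7,0,0,0],[0,0,-0.7,0,0,0],[0,0,-0.7,0,0,0],[0,0,-0.3,0,0,0]]]'
```

```text
t: 26.92
tcp_pos: [0.6325, 0.0028, 0.0314]
ee_rot: [3.141, 0.002, -0.001]
force: [0.2, -0.1, -0.2]
gripper_width: 0.852
grasp_force: 0.0
t: 27.55
tcp_pos: [0.6335, 0.0039, 0.0328]
ee_rot: [-3.141, -0.0, -0.0]
force: [-1.1, 0.8, 4.4]
gripper_width: 0.403
grasp_force: 35.0
t: 28.18
tcp_pos: [0.6339, 0.0035, 0.17]
ee_rot: [-3.142, -0.003, -0.001]
force: [0.4, 0.2, -4.9]
gripper_width: 0.401
grasp_force: 35.0
```

```bash
python3 -m inch '[[[-0.22,0.9,0,0,0,0],[-0.22,0.9,0,0,0,0],[-0.22,0.9,0,0,0,0],[-0.22,0.9,0,0,0,0],[-0.22,0.9,0,0,0,0]]]'
python3 -m inch '[[[-0.22,0.9,0,0,0,0],[-0.22,0.9,0,0,0,0],[-0.22,0.9,0,0,0,0],[-0.22,0.9,0,0,0,0],[-0.24,0.9,0,0,0,0]]]'
python3 -m inch '[[[0,0,0,0,0,0],[0,0,0,0,0,0],[0,0,0,0,0,0]]]'
python3 - <<'E'
from h import *
c=wrist();print(arm.state()['tcp_pos'])
i=np.ascontiguousarray(c["pixels"][:,:,::-1]);cv2.polylines(i,[np.int32(proj(c,circ(.523,-.448,.021,.090)).round())],1,(0,0,255),1);cv2.imwrite('pics/w5.png',i)
E
```

```text
t: 28.8
tcp_pos: [0.5771, -0.2227, 0.1669]
ee_rot: [-3.141, 0.001, -0.001]
force: [0.4, -0.7, -5.4]
gripper_width: 0.399
grasp_force: 35.0
t: 29.42
tcp_pos: [0.5211, -0.4474, 0.1667]
ee_rot: [-3.141, 0.001, -0.0]
force: [1.1, 0.1, -5.3]
gripper_width: 0.402
grasp_force: 35.0
t: 29.8
tcp_pos: [0.5225, -0.445, 0.1672]
ee_rot: [-3.141, 0.0, 0.001]
force: [-0.0, 0.0, -5.0]
gripper_width: 0.397
grasp_force: 35.0
[ 0.52255535 -0.44507519  0.16736895]
```

View pics/w5.png

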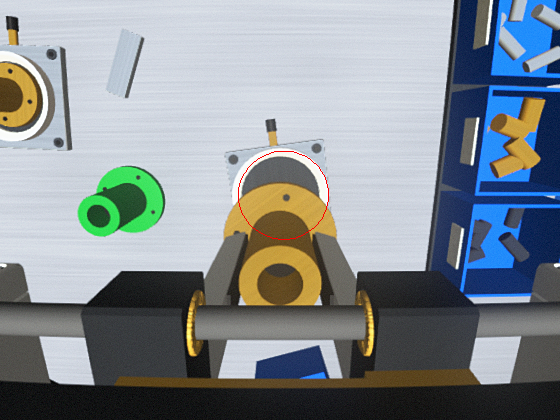

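nest_xl is about 3 px left of my circle (floor centre near column 280). I'll fit its visible arc.

```bash
python3 - <<'E'
from h import *
c=wrist();g=c["pixels"].astype(int);w=(g.min(2)>225)
# dark-floor boundary and white inner arc, upper part, traced along rays from centre
def trace(f,z):
    P=[]
    for th in np.radians(np.arange(185,356,3)):
        for r in np.arange(60,20,-.5) if f=='out' else np.arange(15,60,.5):
            u=281+r*np.cos(th);v=194+r*np.sin(th)
            px=g[int(round(v)),int(round(u))]
            if (f=='out' and px.min()>235) or (f=='in' and px.max()>110): P.append(ray(c,(u,v),z)[:2]);break
    P=np.array(P);o=least_squares(lambda q:np.hypot(*(P-q[:2]).T)-q[2],[.523,-.446,.045],loss='soft_l1',f_scale=.0005)
    print(f,z,o.x.round(4),len(P),np.abs(o.fun).mean())
trace('out',.021);trace('in',.012);trace('in',.016)
E
```

```text
out 0.021 [ 0.5223 -0.4448  0.0478] 57 0.00025021962444391605
in 0.012 [ 0.5438 -0.4466  0.02  ] 57 0.002589014138141488
in 0.016 [ 0.5444 -0.4465  0.0197] 57 0.0025570198449005876
```

```bash
python3 -m inch '[[[0,0,0.7,0,0,0],[0,0,0.7,0,0,0],[0,0,0.5,0,0,0],[0,0,0.24,0,0,0],[0,0,0,0,0,0]]]'
python3 -m inch '[[[0,0,0.1,0,0,0],[0,0,0.06,0,0,0],[0,0,0,0,0,0],[0,0,0,0,0,0]]]'
```

```text
t: 30.52
tcp_pos: [0.522, -0.4459, 0.0602]
ee_rot: [-3.141, 0.001, -0.0]
force: [0.8, -0.3, -4.3]
gripper_width: 0.404
grasp_force: 35.0
t: 31.02
tcp_pos: [0.5221, -0.4464, 0.0528]
ee_rot: [3.141, -0.0, -0.001]
force: [-0.3, -0.1, -5.3]
gripper_width: 0.395
grasp_force: 35.0
```

```bash
python3 -m inch '[[[0,0,0.07,0,0,0],[0,0,0.06,0,0,0],[0,0,0,0,0,0],[0,0,0,0,0,0]]]'
python3 -m inch '[[[0,0,0.02,0,0,0],[0,0,0.01,0,0,0],[0,0,0,0,0,0],[0,0,0,0,0,0]]]'
```

```text
t: 31.52
tcp_pos: [0.522, -0.4463, 0.046]
ee_rot: [-3.141, 0.0, -0.001]
force: [0.3, -0.7, -4.5]
gripper_width: 0.402
grasp_force: 35.0
t: 32.02
tcp_pos: [0.5221, -0.4464, 0.0449]
ee_rot: [3.142, -0.0, -0.001]
force: [-2.3, 2.1, 5.5]
gripper_width: 0.397
grasp_force: 35.0
```

```bash
python3 -m inch '[[[0,0,0,0,0,0],[0,0,0,0,0,0],[0,0,0,0,0,0]]]' 0.65
python3 -m inch '[[[0,0,-0.3,0,0,0],[0,0,-0.7,0,0,0],[0,0,-0.8,0,0,0],[0,0,-0.8,0,0,0],[0,0,-0.8,0,0,0]]]'
python3 -m inch '[[[-0.8,0.6,0,0,0,0],[-0.8,0.6,0,0,0,0],[-0.8,0.6,0,0,0,0],[-0.8,0.6,0,0,0,0],[0,0,0,0,0,0]]]'
python3 - <<'E'
from h import *
t=arm.capture('scene');cv2.imwrite('pics/s9.png',cv2.resize(t["pixels"][130:290,80:490,::-1],None,fx=1.95,fy=1.95,interpolation=2))
t=arm.capture('top')
cv2.imwrite('pics/t9.png',cv2.resize(t["pixels"][120:300,80:500,::-1],None,fx=1.9,fy=1.9,interpolation=2))
E
```

```text
t: 32.4
tcp_pos: [0.5221, -0.4463, 0.0444]
ee_rot: [3.142, -0.0, -0.001]
force: [-0.4, 0.3, 0.7]
gripper_width: 0.646
grasp_force: 0.0
t: 33.02
tcp_pos: [0.522, -0.4463, 0.2171]
ee_rot: [3.141, -0.001, -0.001]
force: [0.0, -0.4, -0.1]
gripper_width: 0.652
grasp_force: 0.0
t: 33.65
tcp_pos: [0.3575, -0.5692, 0.2158]
ee_rot: [3.14, 0.001, -0.007]
force: [0.9, -0.1, 0.4]
gripper_width: 0.646
grasp_force: 0.0
```

View pics/s9.png

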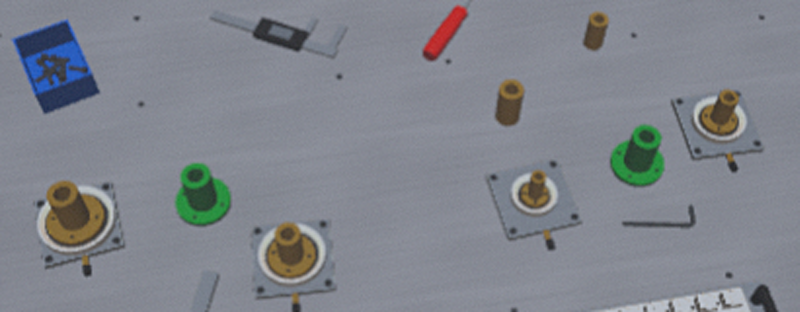

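View pics/t9.png

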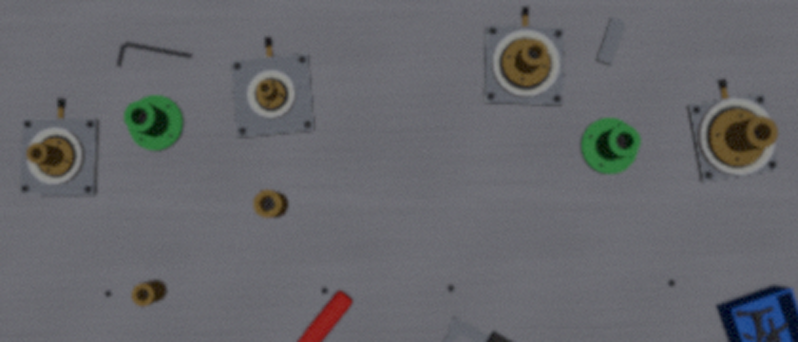

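All four bushes stand upright and centred in their pockets. The sleeves and green look-alikes haven't moved, and the arm is clear.

```bash
python3 -m inch '[[[0,0,0,0,0,0],[0,0,0,0,0,0]]]'; python3 -c "
from cell import arm
print(arm.close_job())"
```

```text
t: 34.0
tcp_pos: [0.3631, -0.5654, 0.2146]
ee_rot: [-3.141, -0.0, 0.001]
force: [-0.1, -0.2, -0.0]
gripper_width: 0.646
grasp_force: 0.0
the job is handed in; nothing more can be done
None
```

The job is handed in at about 34 s: all four bronze bushes were set down gently, flange down, in their matching nests from smallest to largest, and the final pictures show them seated with the sleeves and green look-alikes where they were.

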